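# Hold the alignment rod through both bracket bushings

## Robot

A 6-joint arm with a two-finger parallel gripper is mounted at the origin on the work surface; the furniture and walls round the work are solid. World frame = base frame: x ahead of the robot, y to its left, z up, the work surface at z = 0. Lengths are in m, angles in rad, forces in N, time in s.
With the tool pointing down it reaches from about 0.2 to 0.875 m from the base axis. Payload 3.4 kg.
Tool frame: the origin (TCP) lies between the finger pads; the fingertips stand 25 mm ahead of it and the grasp point (between the pads) lies 6 mm ahead of it (r.nose_length is the z of the fingertips in the tool frame, in m); z points along the fingers, x is the direction in which the jaws open and shut, and the axes are right-handed (so a half turn about z gives the same grasp; the last joint's range is limited). The gripper opens to 94 mm and grips with 3 to 60 N. Pads are 16 mm wide; open, the fingers measure 119 mm over their backs; the gripper's body (75 mm by 177 mm) begins 78 mm behind the grasp point.
Start: joints at [1.053, 0.276, 1.505, -0, 1.361, -0.121], TCP at [0.222, 0.53, 0.23] pointing down, gripper open.
Joint ranges: [-2.89, 2.89], [-0.75, 2.08], [0.22, 2.7], [-1.18, 4.32], [0.11, 2.71], [-2.7, 2.7]. Speed limits (rad/s): [2.57, 2.57, 3.14, 3.14, 3.14, 3.14].

## Interface

Orientations are given as a unit quaternion [w, x, y, z].
In Python, from plant import r, gripper_to, inverse_kinematics, vision, models, telemetry gives the robot as it stands. Calls block until the motion is done:
- r.move_to(position, orientation): joint-space move of the TCP to a pose.
- r.move_l(position, rot=None, vel=0.15, guard=None): straight line of the TCP; rot=None keeps the orientation; vel is the mean speed in m/s. With guard (N) it stops when the force on the tool has changed by that much, and returns True; else False.
- r.movej(angles): joint-space move.
- gripper_to(opening, f_grip=None): finger opening in m; f_grip is the grip in N (None keeps the last); returns when the fingers have stopped.
- r.hold(seconds).
- inverse_kinematics(position, orientation): joint angles nearest the present ones, or None.
- vision.snapshot(name): name is "side" or "top" or "wrist"; returns the picture (384x512x3 uint8, red, green, blue); there is no depth.
- vision.get_calibration(name): a dict with "fx", "fy", "cx", "cy" (pixels), "position" and "orientation" of the camera in the world. Camera axes: x right, y down, z forward; pixel columns grow to the right and rows downward; lengths in m; the calibration is good to about 2 mm. A picture is of the moment at which its call begins: read the wrist's pose just before it. get_calibration takes no time and is no camera call; for the wrist camera it gives the pose at the moment of the call.
A pose or a line that the arm cannot do raises r.PlanningError and nothing moves.
- r.sign_off(): hands the job in, once; it reports no verdict.
Trained networks look in the newest picture that a camera, given by its name, has taken for a name from the list of things; names that differ only in an ending like _2 or _b are one class to them, and where a whole thing is asked for, a point or a joint stands for the part that bears it (a point fixed in the world has none). Each returns a list of dicts, best first, with "score" (0 to 1); they miss things now and then, are a little off and sometimes report something else, mostly with a low value. They report only what shows in the picture. A call takes as long as a camera call. They do not tell look-alikes from the thing itself.
- models.boxes_of(thing, camera): "at" ([x, y, z] in m, in world coordinates, good to about 4 mm: the middle of the surface that is visible of it).
- models.regions_of(thing, camera): "pixels" (384x512 bool, what is visible of it).
- models.mark_of(thing, camera): "at" ([x, y, z] in m, in world coordinates, good to about 4 mm: a listed point, or the origin of a listed thing).
Readings, each from a call of its own:
- telemetry.current_t(): time.
- telemetry.current_joints(): joint angles.
- telemetry.current_dq(): joint speeds.
- telemetry.current_joint_efforts(): joint torques, N m.
- telemetry.current_ee_pos(): TCP position.
- telemetry.current_tool_rot(): TCP orientation.
- telemetry.current_wrist_force(): force on the tool from outside, world axes, zero at the start.
- telemetry.current_torque(): the same for the moment, N m.
- telemetry.current_opening(): finger opening in m.
Only numpy, scipy, OpenCV 4.12 (cv2) and the standard library are available. Lean on these libraries where they do the work, as an engineer would, in place of code of your own. Each camera call takes 0.05 s, during which the arm holds its last target.

## Task

The two bushings of the metal bracket have to be kept in line while I tighten their set screws. Take the long rod out of the wooden stand by its head, thread it tip first, straight down through the upper bushing and on through the lower one, and finish while still holding it there, upright, with its tip sticking out below the lower bushing but hanging clear of the bracket's base plate: do not let go. Leave the two short rods standing in the stand.

Things in the scene. Friction and masses are not known exactly. Their poses are not given: they have to be found in the camera images.
- long_rod: loose upright steel rod, the only long one: shaft 14 mm across and 125 mm long, lower tip chamfered 4 mm to 8 mm across; on top a round ribbed head 22 mm across, 40 mm high; about 130 to 250 g. Origin: centre of its lower tip face, z along the rod to the head. Starts in a socket of the stand, tip 10 mm and head 135 to 175 mm above the table. Only this one reaches through both bushings.
- short_rod_a: loose upright steel rod, one of two equal short ones: shaft 14 mm across and 55 mm long, lower tip chamfered 4 mm to 8 mm across; on top a round ribbed head 22 mm across, 40 mm high; about 120 g. Origin: centre of its lower tip face, z along the rod to the head. Starts in a socket of the stand, tip 10 mm and head 65 to 105 mm above the table. Stays where it is.
- short_rod_b: loose upright steel rod, one of two equal short ones: shaft 14 mm across and 55 mm long, lower tip chamfered 4 mm to 8 mm across; on top a round ribbed head 22 mm across, 40 mm high; about 120 g. Origin: centre of its lower tip face, z along the rod to the head. Starts in a socket of the stand, tip 10 mm and head 65 to 105 mm above the table. Stays where it is.
- rod_stand: light wooden block fixed to the table, 55 x 135 x 50 mm (x, y, z), with three upright sockets 17 mm wide and 40 mm deep in a row along its y axis, at y = -45, 0 and +45 mm. Origin: centre of its underside, on the table; z up.
- bracket: grey metal bracket fixed to the table: base plate 8 mm thick (x -35 to 80, y +-40 mm, no hole), column at x 48 to 70 mm, 119 mm high, and two arms (x -20 to 50, y +-20 mm) with brass bushings, bores 17 mm wide, upright on one axis. Lower arm and bushing at 50 to 66 mm above the table, upper at 100 to 116 mm. Origin: on the table, on the bore axis; z up.
- upper_bushing (a point): centre of the mouth (top face) of the upper bushing, on the bore axis, 116 mm above the table; axes as the bracket's.
- lower_bushing (a point): centre of the mouth (top face) of the lower bushing, on the bore axis, 66 mm above the table; axes as the bracket's.
Not all that is in view belongs to the job. Leave any orange look-alike of the long_rod alone. Leave any turquoise look-alike of the short_rod_b alone.

How it is judged:
By the outcome, as a careful person would: the job done as asked, in the order asked, and still so for the second after the job is handed in, while the arm keeps its last pose, push and grip.
It also fails if it takes over 48 s, if anything falls off the work surface, if the arm or the gripper's body presses on something with over 40 N, if the wrist force passes 120 N, or if a joint passes its speed limit or range.

## Working session

There is one attempt and no reset: what is moved stays moved. The work goes in short steps, each a Python script; the robot and the scene stay as the last script left them, time stands still between calls to the robot, and variables do not carry over. Pictures are saved under pics/ and viewed, and the job is handed in when it is done.

```bash
ls; mkdir -p pics; python3 - <<'E'
from plant import r, gripper_to, inverse_kinematics, vision, models, telemetry
import cv2, numpy as np
for n in ("side","top","wrist"):
    im=vision.snapshot(n); cv2.imwrite(f"pics/a_{n}.png",im[:,:,::-1])
    c=vision.get_calibration(n); print(n,{k:np.round(v,4) for k,v in c.items()})
    for th in ("long_rod","short_rod_a","rod_stand","bracket","upper_bushing","lower_bushing"):
        for d in models.mark_of(th,n)[:4]: print(n,th,round(d["score"],2),np.round(d["at"],4))
print(telemetry.current_t(),telemetry.current_tool_rot(),telemetry.current_opening(),r.nose_length)
E
```

```text
pics
side {'fx': np.float64(431.3214), 'fy': np.float64(431.3214), 'cx': np.float64(266.5795), 'cy': np.float64(190.6717), 'position': array([0.1733, 0.4418, 0.5726]), 'orientation': array([ 0.1263, -0.2571,  0.8432, -0.4549])}
side rod_stand 0.8 [ 0.6241 -0.2193  0.0014]
side bracket 0.74 [ 0.4733 -0.2105 -0.0047]
side upper_bushing 0.64 [ 0.4718 -0.2129  0.1166]
side lower_bushing 0.8 [ 0.4742 -0.2103  0.0632]
top {'fx': np.float64(386.8275), 'fy': np.float64(386.8275), 'cx': np.float64(255.3599), 'cy': np.float64(194.9367), 'position': array([ 0.4421, -0.1359,  0.9577]), 'orientation': array([-0.0339,  0.7141, -0.6962,  0.0649])}
top long_rod 0.69 [ 0.6211 -0.1714  0.0091]
top long_rod 0.42 [ 0.6047 -0.1012 -0.0022]
top short_rod_a 0.51 [ 0.6204 -0.2168  0.0128]
top short_rod_a 0.5 [ 0.5306 -0.0828 -0.0011]
top short_rod_a 0.4 [ 0.6228 -0.259   0.0067]
top short_rod_a 0.24 [ 0.4728 -0.2165  0.1158]
top rod_stand 0.77 [ 6.209e-01 -2.149e-01 -4.000e-04]
top bracket 0.71 [ 0.4731 -0.2143  0.001 ]
top upper_bushing 0.92 [ 0.4757 -0.2168  0.1155]
top lower_bushing 0.77 [ 0.474  -0.2125  0.0715]
wrist {'fx': np.float64(343.2222), 'fy': np.float64(343.2222), 'cx': np.float64(252.4545), 'cy': np.float64(193.16), 'position': array([0.1524, 0.5599, 0.3856]), 'orientation': array([0.1079, 0.8255, 0.5492, 0.0719])}
1.05 [-3.27350482e-05  8.32610796e-01  5.53858517e-01  5.98462946e-05] 0.09380925928922529 0.025
```

View pics/a_side.png

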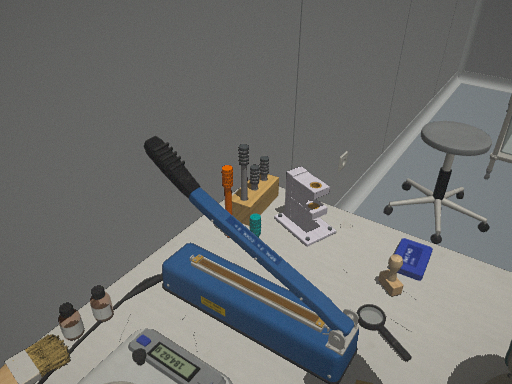

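View pics/a_top.png

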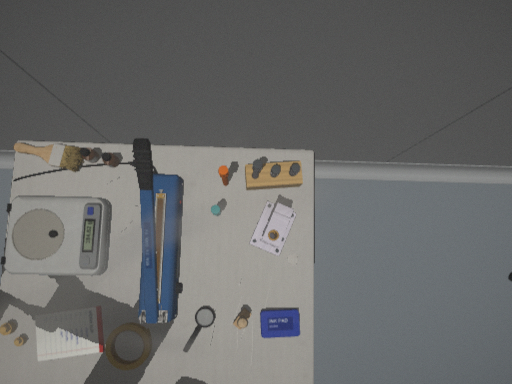

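The side view shows the long rod's grey head at about (243,150), in the stand's left socket, with the orange look-alike at (227,175). The two short rods are at (255,175) and (264,165), and the bracket is at (305,205). In the top view the long rod's head is at (261,162), the orange one at (224,172) and the bore at (273,235). A tall blue cutter lever stands between the arm and the work. Next I'll take coordinates and zoom in.

```bash
cat > h.py <<'E'
from plant import r, gripper_to, inverse_kinematics, vision, models, telemetry
import cv2, numpy as np
from scipy.spatial.transform import Rotation as R
def cam(n): 
    c=vision.get_calibration(n); q=c["orientation"]
    c["R"]=R.from_quat([q[1],q[2],q[3],q[0]]).as_matrix(); return c
def bp(c,u,v,z):
    d=c["R"]@np.array([(u-c["cx"])/c["fx"],(v-c["cy"])/c["fy"],1]); p=np.array(c["position"])
    return p+d*(z-p[2])/d[2]
def pj(c,P):
    q=c["R"].T@(np.array(P)-c["position"]); return np.array([c["fx"]*q[0]/q[2]+c["cx"],c["fy"]*q[1]/q[2]+c["cy"]])
def qdown(yaw): # tool x along (cos,sin), z down
    m=np.array([[np.cos(yaw),np.sin(yaw),0],[np.sin(yaw),-np.cos(yaw),0],[0,0,-1]]).T
    q=R.from_matrix(m).as_quat(); return [q[3],q[0],q[1],q[2]]
E
python3 - <<'E'
from h import *
c=cam("top"); s=cam("side")
for nm,u,v,z in [("edge back left",30,143,0),("edge back right",312,150,0),("right edge bottom",313,380,0),("stand",246,164,.05),("stand",300,161,.05),("stand",301,186,.05),("stand",247,188,.05),("long head",261,162,.175),("sa",276,170,.105),("sb",294,169,.105),("orange top",224,172,.175),("orange top",224,172,.105),("bore",273,235,.116),("turq",216,210,.1)]:
    print(nm,np.round(bp(c,u,v,z),3))
t=cv2.imread("pics/a_top.png")[130:270,195:330]; cv2.imwrite("pics/b1.png",cv2.resize(t,None,fx=4.4,fy=4.2,interpolation=cv2.INTER_CUBIC))
t=cv2.imread("pics/a_side.png")[125:255,130:345]; cv2.imwrite("pics/b2.png",cv2.resize(t,None,fx=3.7,fy=3.7,interpolation=cv2.INTER_CUBIC))
# stereo lever handle tip: top (143,143) side(153,145)
A=[];
for cc,u,v in((c,143,143),(s,153,145)):
    d=cc["R"]@np.array([(u-cc["cx"])/cc["fx"],(v-cc["cy"])/cc["fy"],1]);A.append((np.array(cc["position"]),d/np.linalg.norm(d)))
M=sum(np.eye(3)-np.outer(d,d) for p,d in A);b=sum((np.eye(3)-np.outer(d,d))@p for p,d in A)
print("lever tip",np.linalg.solve(M,b))
E
```

```text
edge back left [0.692 0.386 0.   ]
edge back right [ 0.698 -0.319  0.   ]
right edge bottom [ 0.14  -0.322  0.   ]
stand [ 0.645 -0.15   0.05 ]
stand [ 0.656 -0.28   0.05 ]
stand [ 0.595 -0.283  0.05 ]
stand [ 0.586 -0.154  0.05 ]
long head [ 0.622 -0.179  0.175]
sa [ 0.621 -0.217  0.105]
sb [ 0.624 -0.258  0.105]
orange top [ 0.598 -0.104  0.175]
orange top [ 0.612 -0.101  0.105]
bore [ 0.474 -0.212  0.116]
turq [ 0.527 -0.086  0.1  ]
lever tip [0.63177046 0.04328219 0.26252835]
```

View pics/b1.png

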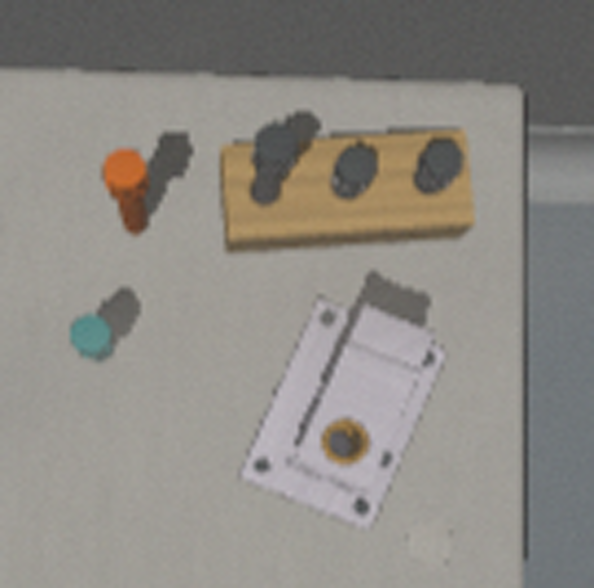

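View pics/b2.png

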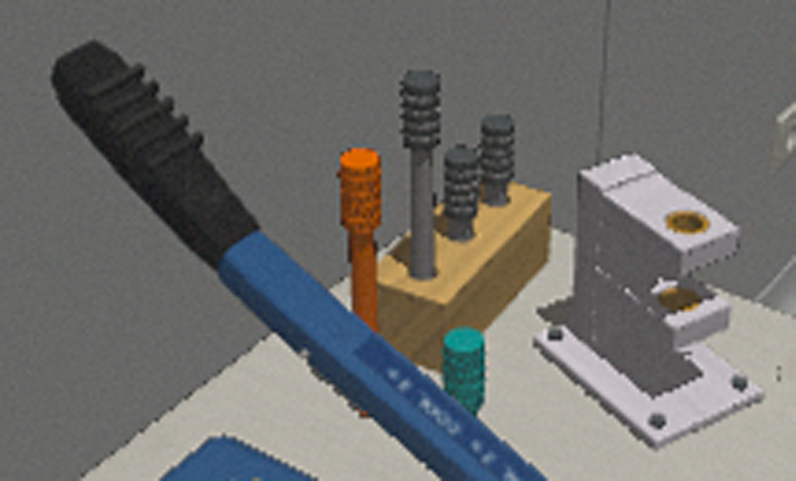

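The top view gives a stand centre of about (0.621,-0.217), a long rod at about (0.622,-0.175), the orange rod at (0.605,-0.10) and a bore at (0.474,-0.213). The wall is near x≈0.695 and the lever tip about 0.26 m high. I'll raise the arm over the lever and look with the wrist camera.

```bash
python3 - <<'E'
from h import *
p=np.array(telemetry.current_ee_pos())
r.move_l(p+[0,0,0.16],vel=0.25)
r.move_to([0.50,-0.19,0.39],qdown(np.pi/2))
print(telemetry.current_t(),telemetry.current_joints(),telemetry.current_ee_pos(),telemetry.current_wrist_force())
for n in ("wrist","side","top"):
    im=vision.snapshot(n); cv2.imwrite(f"pics/c_{n}.png",im[:,:,::-1])
    for th in ("long_rod","short_rod_a","rod_stand","bracket","upper_bushing","lower_bushing"):
        for d in models.mark_of(th,n)[:4]: print(n,th,round(d["score"],2),np.round(d["at"],4))
c=cam("wrist");print(c["position"],c["R"][:,2])
np.savez("cw.npz",**c)
E
```

```text
4.5667 [-4.92177589e-01  1.67377524e-01  1.26642908e+00  3.27285808e-04
  1.70776839e+00 -2.06395006e+00] [ 0.50022125 -0.18933171  0.39003697] [-0.22615097 -0.21967243  0.0115424 ]
wrist long_rod 0.97 [ 0.6194 -0.1745  0.0099]
wrist long_rod 0.73 [ 0.6015 -0.0961 -0.0021]
wrist short_rod_a 0.92 [ 0.6252 -0.2611  0.0127]
wrist short_rod_a 0.63 [ 0.5288 -0.0825 -0.0028]
wrist short_rod_a 0.53 [ 0.622  -0.2196  0.0087]
wrist short_rod_a 0.41 [ 0.4728 -0.208   0.0661]
wrist rod_stand 0.8 [ 6.241e-01 -2.192e-01 -1.000e-04]
wrist bracket 0.72 [ 0.4724 -0.2135  0.0011]
wrist upper_bushing 0.74 [ 0.4776 -0.2108  0.1147]
wrist lower_bushing 0.92 [ 0.4707 -0.2061  0.0663]
side rod_stand 0.91 [ 0.6202 -0.2152  0.0011]
side bracket 0.85 [ 0.4734 -0.2079  0.0006]
side upper_bushing 0.66 [ 0.471  -0.2156  0.1156]
side lower_bushing 0.8 [ 0.4767 -0.2112  0.0651]
top long_rod 0.69 [ 0.4702 -0.2098  0.0695]
top bracket 0.85 [ 0.4696 -0.2158 -0.    ]
top upper_bushing 0.87 [ 0.472  -0.2139  0.114 ]
top lower_bushing 0.55 [ 0.4748 -0.2097  0.0714]
[ 0.42433302 -0.18936611  0.54510182] [ 2.57271974e-01  2.49171782e-04 -9.66339003e-01]
```

View pics/c_wrist.png

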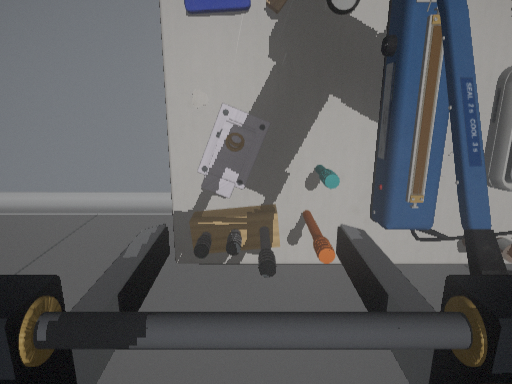

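View pics/c_side.png

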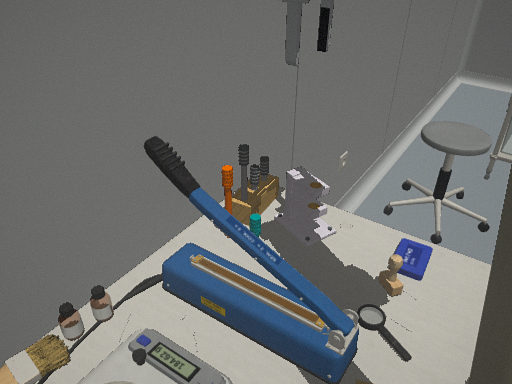

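View pics/c_top.png

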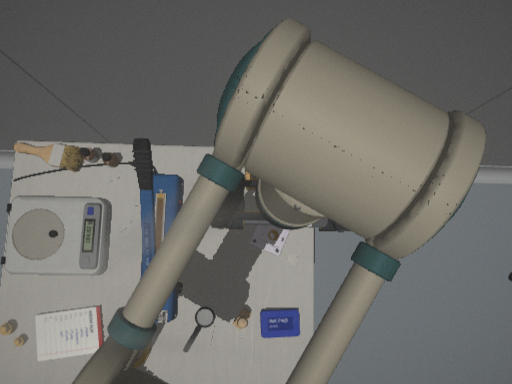

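The wrist view shows the long rod's head at (267,265), the short heads at (203,245) and (235,240), the orange rod at (327,255) and the bore at (235,142). The gripper body is wide along the jaw axis, so jaws along world y keep its narrow side to the wall. I'll check the wall distance and refine the rod and bore positions.

```bash
python3 - <<'E'
from h import *
t=cam("top"); 
for z in (-.6,-.75,-.9): print("wall seam",z,bp(t,400,180,z),bp(t,400,165,z))
im=cv2.imread("pics/c_wrist.png"); cv2.imwrite("pics/d1.png",cv2.resize(im[90:285,180:350],None,fx=3,fy=3,interpolation=cv2.INTER_CUBIC))
c=np.load("cw.npz"); c={k:c[k] for k in c}
for P in ([.6205,-.176,.175],[.6205,-.176,.135],[.6205,-.176,.05],[.4735,-.212,.116],[.4735,-.212,.066]): print(P,(pj(c,P)-[180,90])*3)
E
```

```text
wall seam -0.6 [ 0.74229092 -0.80335034 -0.6       ] [ 0.80615725 -0.80531418 -0.6       ]
wall seam -0.75 [ 0.7711981  -0.86762255 -0.75      ] [ 0.84121446 -0.8697755  -0.75      ]
wall seam -0.9 [ 0.80010528 -0.93189476 -0.9       ] [ 0.87627166 -0.93423682 -0.9       ]
[0.6205, -0.176, 0.175] [250.81962621 547.51694651]
[0.6205, -0.176, 0.135] [247.90384833 503.20512675]
[0.6205, -0.176, 0.05] [243.12287404 430.54744162]
[0.4735, -0.212, 0.116] [162.57239855 157.9467699 ]
[0.4735, -0.212, 0.066] [168.11358002 145.49226805]
```

View pics/d1.png

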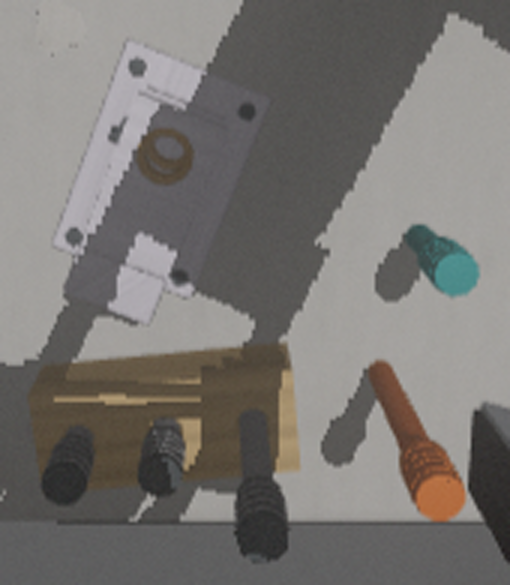

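Reprojected, the rod sits at about (0.619,-0.172) and the bore at (0.4735,-0.211). The wall is at least 0.74 m out. I'll go above the rod and check.

```bash
python3 - <<'E'
from h import *
gripper_to(0.06,20)
r.move_l([0.619,-0.172,0.39],vel=0.25)
r.move_l([0.619,-0.172,0.215],vel=0.2,guard=8)
print(telemetry.current_t(),telemetry.current_ee_pos(),telemetry.current_wrist_force())
c=cam("wrist");im=vision.snapshot("wrist")
for d in models.mark_of("long_rod","wrist")[:3]: print(d["score"],d["at"])
for d in models.boxes_of("long_rod","wrist")[:3]: print(d["score"],d["at"])
cv2.imwrite("pics/e.png",cv2.resize(im[:,:,::-1],(768,576)))
for z in (.175,.135,.05): print(z,pj(c,[.619,-.172,z])*1.5)
vision.snapshot("side"); cv2.imwrite("pics/e_s.png",cv2.resize(vision.snapshot("side")[0:260,130:400,::-1],None,fx=2.2,fy=2.2))
E
```

```text
7.975 [ 0.61940981 -0.17245135  0.21672274] [ 0.07397165 -0.2554826   0.10282995]
0.81 [0.6176, -0.172, 0.0124]
0.56 [0.6015, -0.0966, -0.005]
0.32 [0.6292, -0.2649, 0.0114]
0.97 [0.5996, -0.1005, 0.1562]
0.59 [0.6102, -0.1738, 0.1759]
0.175 [378.20537229 343.70030798]
0.135 [378.35323518 313.7377517 ]
0.05 [378.55259505 273.33997884]
```

View pics/e.png

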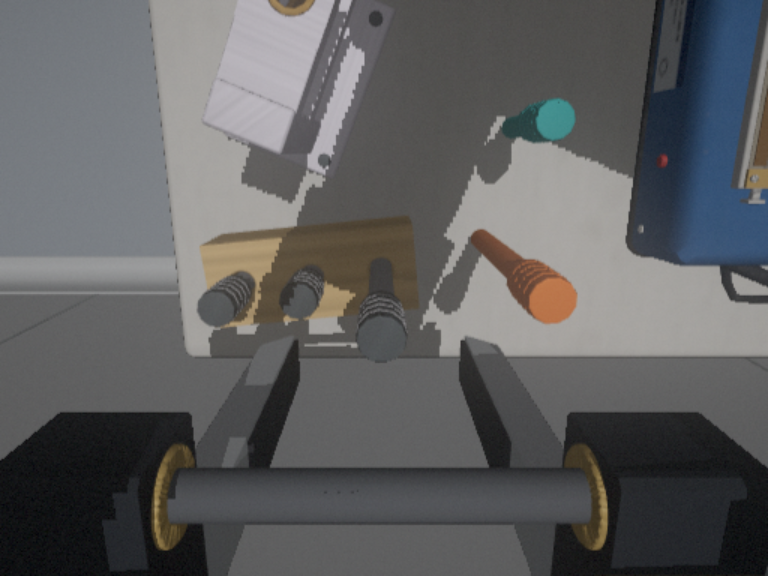

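View pics/e_s.png

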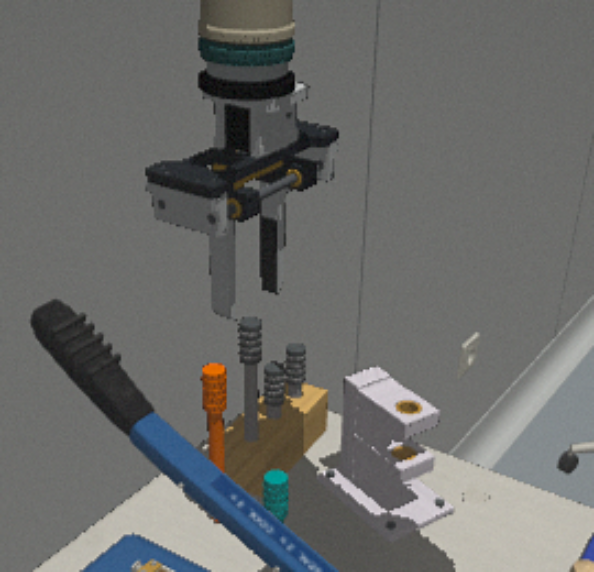

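The head's top face is at (381,339) against a predicted (378,344), so x≈0.617 and y≈-0.1715. That agrees with the network's mark. The side view shows the fingers clear of the orange rod and above the head. I'll descend, grip and lift.

```bash
python3 - <<'E'
from h import *
r.move_l([0.6173,-0.1715,0.215],vel=0.1)
print(r.move_l([0.6173,-0.1715,0.160],vel=0.1,guard=8),telemetry.current_ee_pos())
f0=np.array(telemetry.current_wrist_force())
gripper_to(0.0,40); print(telemetry.current_opening(),np.array(telemetry.current_wrist_force())-f0)
print(r.move_l([0.6173,-0.1715,0.215],vel=0.08,guard=12),telemetry.current_ee_pos(),np.array(telemetry.current_wrist_force())-f0)
print(r.move_l([0.6173,-0.1715,0.315],vel=0.15,guard=12),telemetry.current_opening(),np.array(telemetry.current_wrist_force())-f0)
c=cam("wrist");im=vision.snapshot("wrist")
print(telemetry.current_t())
cv2.imwrite("pics/f.png",cv2.resize(im[:,:,::-1],(768,576)))
P=np.array(telemetry.current_ee_pos())
for z in (-.151,-.111,-.026): print(z,pj(c,P+[0,0,z])*1.5)
for d in models.mark_of("long_rod","wrist")[:3]: print(d["score"],d["at"])
s=vision.snapshot("side")
for d in models.mark_of("long_rod","side")[:3]: print(d["score"],d["at"])
print(P)
cv2.imwrite("pics/f_s.png",cv2.resize(s[0:260,130:400,::-1],None,fx=2.2,fy=2.2))
E
```

```text
False [ 0.61766958 -0.17165283  0.16033514]
0.020516218133850735 [-0.016951   -0.7339194  -1.45404491]
False [ 0.61691321 -0.17132879  0.21451383] [ 1.35617438  0.01269128 -3.93000534]
False 0.02027549670928296 [ 1.06375726  0.57063135 -3.57710703]
11.5833
-0.151 [377.34997382 280.69866534]
-0.111 [377.24419357 298.41251376]
-0.026 [376.87994359 359.40943334]
0.83 [0.619, -0.1735, 0.1674]
0.78 [0.6032, -0.095, 0.0005]
0.95 [0.6181, -0.1695, 0.1658]
[ 0.61664268 -0.17125255  0.31338696]
```

View pics/f.png

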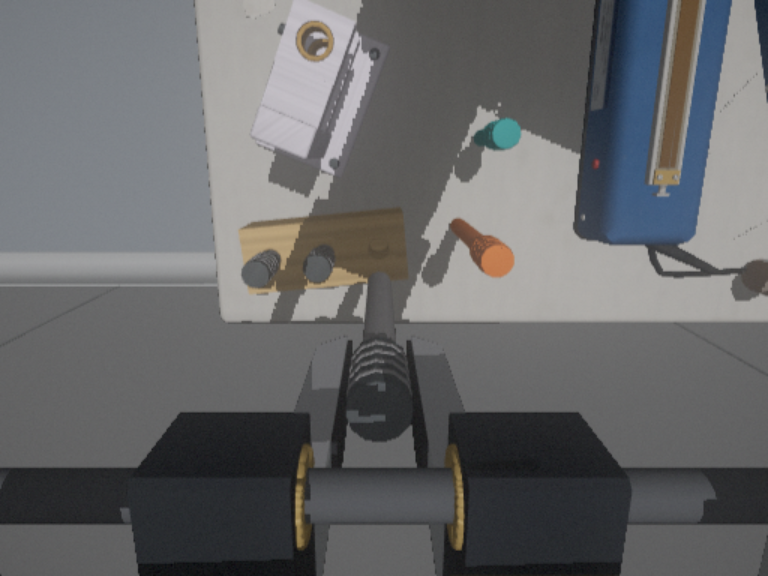

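View pics/f_s.png

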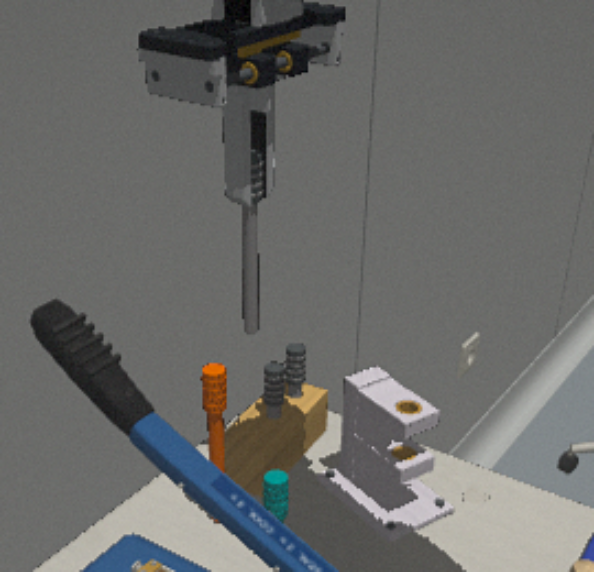

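The rod is held upright at opening 20.3 mm, with its tip at (377,275) where predicted. The socket is empty and both short rods are still standing. The bore is at (315,41). I'll move over the bore and check alignment.

```bash
cat > look.py <<'E'
from h import *
def look(tag):
    P=np.array(telemetry.current_ee_pos()); print("t",telemetry.current_t(),"P",P,telemetry.current_wrist_force())
    for n,(a,b,e,f) in (("wrist",(60,290,140,340)),("side",(60,260,220,400))):
        c=cam(n); im=vision.snapshot(n)
        for th in ("long_rod","upper_bushing","lower_bushing"):
            for d in models.mark_of(th,n)[:1]: print(n,th,round(d["score"],2),np.round(d["at"],4))
        k=3 if n=="wrist" else 3.3
        # draw predicted points
        o=cv2.resize(im[a:b,e:f,::-1],None,fx=k,fy=k,interpolation=cv2.INTER_CUBIC)
        cv2.imwrite(f"pics/{tag}_{n}.png",o[:600,:800])
        for nm,Q in (("tip",P+[0,0,-.151]),("bore.116",[.4735,-.211,.116]),("bore.066",[.4735,-.211,.066])): print(n,nm,(pj(c,Q)-[e,a])*k)
E
python3 - <<'E'
from look import *
r.move_l([0.4735,-0.211,0.312],vel=0.15,guard=12)
r.move_l([0.4735,-0.211,0.282],vel=0.1,guard=5)
look("g")
E
```

```text
t 13.325 P [ 0.47381582 -0.21083305  0.2816705 ] [-0.33674403 -0.0717597  -1.6315728 ]
wrist long_rod 0.9 [ 0.4721 -0.2149  0.1339]
wrist upper_bushing 0.88 [ 0.4767 -0.2083  0.117 ]
wrist tip [334.78601765 381.43193046]
wrist bore.116 [334.34180655 369.4810368 ]
wrist bore.066 [334.62964754 338.34030784]
side long_rod 0.61 [ 0.4763 -0.208   0.1346]
side upper_bushing 0.69 [ 0.4755 -0.2125  0.1131]
side lower_bushing 0.91 [ 0.4751 -0.2089  0.0634]
side tip [319.43419119 389.88008701]
side bore.116 [317.92687369 410.86465097]
side bore.066 [311.01001028 479.31454945]
```

View pics/g_wrist.png

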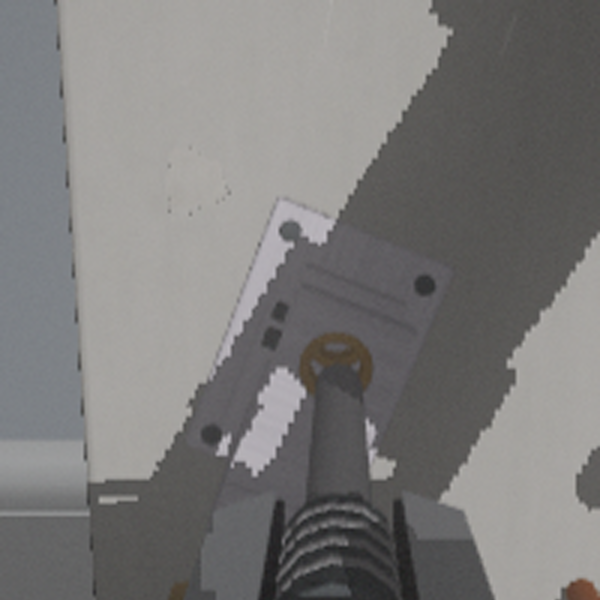

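View pics/g_side.png

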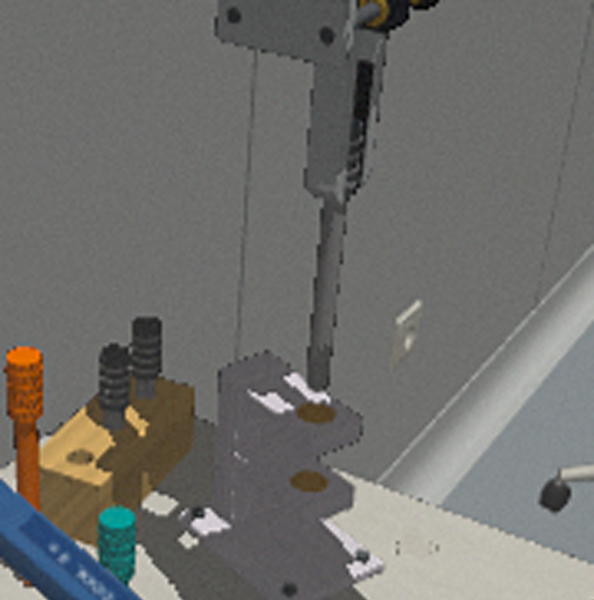

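Wrist view: ring at (337,367), tip at (338,~370). Side view: tip (318,388) above ring (318,412), lower ring (309,481). The rod and both rings share the same small bias, so they are in line. I'll insert slowly under guard.

```bash
python3 - <<'E'
from look import *
x,y=0.4735,-0.211
f0=np.array(telemetry.current_wrist_force())
for z,v in ((.255,.04),(.228,.06),(.205,.04),(.179,.05)):
    g=r.move_l([x,y,z],vel=v,guard=6)
    print(z,g,telemetry.current_ee_pos(),np.round(np.array(telemetry.current_wrist_force())-f0,2),np.round(telemetry.current_torque(),2))
    if g: break
look("k")
E
```

```text
0.255 False [ 0.47365929 -0.21109095  0.25515224] [ 0.27 -0.29  0.1 ] [ 0.01  0.01 -0.03]
0.228 False [ 0.47345972 -0.21092871  0.22775694] [-0.1   0.08 -0.25] [ 0.01 -0.05  0.01]
0.205 False [ 0.47359449 -0.21106311  0.20500933] [ 1.01  0.15 -0.4 ] [ 0.02 -0.01 -0.  ]
0.179 False [ 0.47353007 -0.2110193   0.17889209] [ 0.98 -0.02  0.41] [ 0.07 -0.03 -0.04]
t 16.5417 P [ 0.47353007 -0.2110193   0.17889209] [ 0.40589517 -0.1243551  -1.60348798]
wrist long_rod 0.58 [ 0.4772 -0.2093  0.114 ]
wrist upper_bushing 0.95 [ 0.4762 -0.211   0.1143]
wrist lower_bushing 0.68 [ 0.473  -0.2043  0.0654]
wrist tip [334.9266861  381.09587375]
wrist bore.116 [334.24702524 475.53729453]
wrist bore.066 [334.72420974 414.79321315]
side long_rod 0.54 [ 0.4744 -0.2131  0.0311]
side lower_bushing 0.72 [ 0.4749 -0.2102  0.0629]
side tip [305.99834043 528.60366764]
side bore.116 [317.92687369 410.86465097]
side bore.066 [311.01001028 479.31454945]
```

View pics/k_side.png

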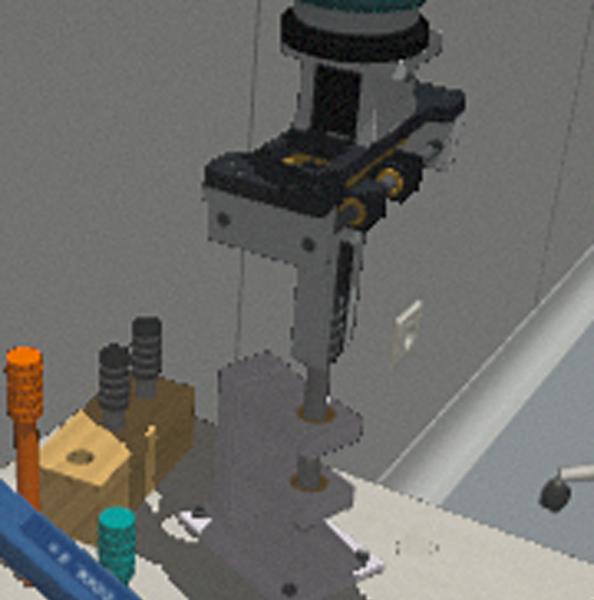

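View pics/k_wrist.png

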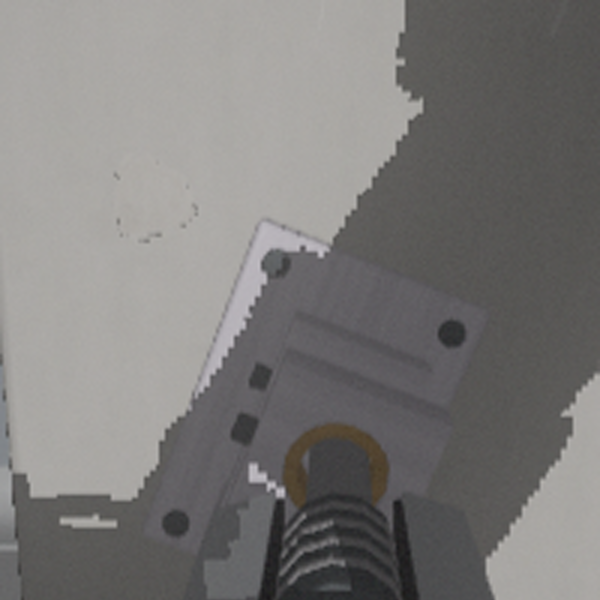

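The side view shows the shaft at (317,380) entering the upper ring and at (309,465) entering the lower ring at (309,485). The contact force stayed near zero all the way, so nothing blocked or slid in the grip. The tip is at z≈0.028 (network 0.031), between the plate at 0.008 and the bushing's underside at 0.050. Handing in.

```bash
python3 - <<'E'
from h import *
r.hold(0.3)
print(telemetry.current_t(),telemetry.current_opening(),telemetry.current_ee_pos(),telemetry.current_wrist_force())
r.sign_off()
E
```

```text
17.2417 0.02009941760449019 [ 0.47351562 -0.21099764  0.17901318] [ 0.09205081 -0.30252468 -1.40370918]
the job is handed in; nothing more can be done
```

The long rod is through both bushings and still held by its head. I took it from the stand, threaded it straight down, and handed the job in at about 17 s.

- **Fit:** the last side view shows the shaft passing through the upper ring and into the lower one. The change in wrist force stayed around 1 N during insertion, so nothing jammed.
- **Tip height:** by arm position the tip is at about z = 28 mm, and the network's estimate is 31 mm. That is about 20 mm above the base plate and 20 mm below the lower bushing. The arm hides the tip itself in the images, so this height is not directly seen.
- **Grip:** the finger opening is steady at 20 mm. It read 20.5 mm when I first closed on the head.
- **Other items:** both short rods are still standing in the stand, and the orange and turquoise look-alikes were not touched.

No check failed. The bushing positions from the different cameras disagreed by a few millimetres. I aligned the rod tip to the ring within each picture, and both cameras agreed.

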